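# Nest the topping pans with their handles fanned

## Task

Closing time: nest the three steel topping pans. Take the medium pan off its slanted stand and set it level into the large pan, then the small one into the medium, each lowered gently until it stands on the floor of the pan below before you let go. Fan the three handles like a hand of cards: each about 45 degrees round from the one below it, all going round the same way (either way will do); leave the large pan where it stands, and everything else undisturbed.

Things in the scene. Friction and masses are not known exactly. Their poses are not given: they have to be found in the camera images.
- pan_large: the largest steel pan: 120 mm across the rim, 108 mm the base, 48 mm tall, wall 3 mm, inner floor 4 mm above its underside. Origin: centre of the underside; z out of the mouth, x towards its stick handle. Loose on the counter, about 0.6 kg; its handle (black grip like the others', centred 115 mm from the axis, 42 mm up) points roughly to the left.
- pan_medium: the medium steel pan: 102 mm across the rim, 94 mm the base, 56 mm tall, wall 3 mm, inner floor 4 mm above its underside. Origin: centre of the underside; z out of the mouth, x towards its stick handle. Starts on a stand tilted 35 degrees, handle up the slope. In the large pan its base has 4 mm of play all round (10 mm at the mouth); seated, its underside is 4 mm above the large pan's, its shank 3 mm over that rim.
- pan_medium_grip (a point): centre of the black grip of the medium pan's handle: 106 mm from the pan's axis along its x, 50 mm above its underside. Grip 60 mm long (x), 14 mm wide (y; pinch here), 20 mm tall; a flat steel shank 12 x 6 mm joins it to the rim. Axes as the pan's. The pan weighs about 0.2 kg. Where two handles lie in line, the grips foul and the upper pan cannot seat.
- pan_small: the smallest steel pan: 88 mm across the rim, 80 mm the base, 64 mm tall, wall 3 mm, inner floor 4 mm above its underside. Origin: centre of the underside; z out of the mouth, x towards its stick handle. Starts on a stand tilted 35 degrees, handle up the slope. In the medium pan its base has 4 mm of play all round (8 mm at the mouth); seated, its underside is 4 mm above the medium pan's, its shank 3 mm over that rim.
- pan_small_grip (a point): centre of the black grip of the small pan's handle: 99 mm from the pan's axis along its x, 58 mm above its underside. Grip 60 mm long (x), 14 mm wide (y; pinch here), 20 mm tall; a flat steel shank 12 x 6 mm joins it to the rim. Axes as the pan's. The pan weighs about 0.16 kg. Where two handles lie in line, the grips foul and the upper pan cannot seat.
- stand_medium: fixed slanted stand under the medium pan: base 110 x 100 mm, above it a 112 x 100 mm plate sloping 35 degrees, low side at the stand's -x, high side (95 mm up) at +x; two studs, 12 mm high, at the low side stop the pan sliding off. Origin: centre of the base's underside.
- stand_small: fixed slanted stand under the small pan: base 110 x 100 mm, above it a 112 x 100 mm plate sloping 35 degrees, low side at the stand's -x, high side (95 mm up) at +x; two studs, 12 mm high, at the low side stop the pan sliding off. Origin: centre of the base's underside.
- shaker_salt_mid (a point): bystander, leave alone: salt shaker with grey cap, 44 x 44 x 90 mm, upright; this point is its centre
- shaker_pepper_mid (a point): bystander, leave alone: pepper shaker with grey cap, 44 x 44 x 90 mm, upright; this point is its centre
- sauce_bottle_mid (a point): bystander, leave alone: squeeze bottle with a screw cap, 53 x 87 x 174 mm, upright; this point is its centre
- tub_mid (a point): bystander, leave alone: small dessert tub with foil lid, 72 mm wide, 71 mm tall; this point is its centre
- apple_mid (a point): bystander, leave alone: apple, 77 x 76 x 73 mm; this point is its centre
- tape_roll_mid (a point): bystander, leave alone: roll of tape lying flat, 104 mm wide, 25 mm tall; this point is its centre

How it is judged:
On the way, in this order (a step that is already met when the one before it is completed fails the run):
1. the medium pan stands level on the floor of the large pan, handle 25 to 65 degrees round from the large pan's, let go (((z of pan_medium in the frame of pan_large below 0.0085 m and horizontal distance between pan_medium and pan_large below 0.009 m and angle between pan_medium's own z axis and vertical below 0.07 rad and x of pan_medium_grip in the frame of pan_large above 0.045 m and y of pan_medium_grip in the frame of pan_large above 0.045 m) or (z of pan_medium in the frame of pan_large below 0.0085 m and horizontal distance between pan_medium and pan_large below 0.009 m and angle between pan_medium's own z axis and vertical below 0.07 rad and x of pan_medium_grip in the frame of pan_large above 0.045 m and y of pan_medium_grip in the frame of pan_large below -0.045 m)) and contact force between pan_medium and the fingers below 0.1 N), for 0.2 s.
2. the small pan stands level on the floor of the medium pan, handle 25 to 65 degrees further round, let go (((z of pan_small in the frame of pan_medium below 0.0085 m and horizontal distance between pan_small and pan_medium below 0.009 m and angle between pan_small's own z axis and vertical below 0.07 rad and x of pan_small_grip in the frame of pan_medium above 0.042 m and y of pan_small_grip in the frame of pan_medium above 0.042 m) or (z of pan_small in the frame of pan_medium below 0.0085 m and horizontal distance between pan_small and pan_medium below 0.009 m and angle between pan_small's own z axis and vertical below 0.07 rad and x of pan_small_grip in the frame of pan_medium above 0.042 m and y of pan_small_grip in the frame of pan_medium below -0.042 m)) and contact force between pan_small and the fingers below 0.1 N), for 0.2 s.
At the end, for the whole second after the job is handed in: Small pan in medium in large, each level (4 degrees), on the floor of the one below (within 4.5 mm) and centred within 9 mm; medium handle 25 to 65 degrees round from the large one's, small handle 25 to 65 degrees further round the same way; at rest, let go (((z of pan_medium in the frame of pan_large below 0.0085 m and horizontal distance between pan_medium and pan_large below 0.009 m and angle between each of pan_medium, pan_small's own z axis and vertical below 0.07 rad and x of pan_medium_grip in the frame of pan_large above 0.045 m and y of pan_medium_grip in the frame of pan_large above 0.045 m and z of pan_small in the frame of pan_medium below 0.0085 m and horizontal distance between pan_small and pan_medium below 0.009 m and x of pan_small_grip in the frame of pan_medium above 0.042 m and y of pan_small_grip in the frame of pan_medium above 0.042 m) or (z of pan_medium in the frame of pan_large below 0.0085 m and horizontal distance between pan_medium and pan_large below 0.009 m and angle between each of pan_medium, pan_small's own z axis and vertical below 0.07 rad and x of pan_medium_grip in the frame of pan_large above 0.045 m and y of pan_medium_grip in the frame of pan_large below -0.045 m and z of pan_small in the frame of pan_medium below 0.0085 m and horizontal distance between pan_small and pan_medium below 0.009 m and x of pan_small_grip in the frame of pan_medium above 0.042 m and y of pan_small_grip in the frame of pan_medium below -0.042 m)) and angle between pan_large's own z axis and vertical below 0.05 rad and linear speed of each of pan_large, pan_medium, pan_small below 0.02 m/s and contact force between each of pan_medium, pan_small and the fingers below 0.1 N); the robot touches nothing.
It fails at once if the medium pan was let go over the large pan before it stood on its floor (more than 6 mm up, or tilted) (horizontal distance between pan_medium and pan_large below 0.06 m and contact force between pan_medium and the fingers below 0.05 N and z of pan_medium in the frame of pan_large above 0.01 m).
It fails at once if the small pan was let go over the medium pan before it stood on its floor (more than 6 mm up, or tilted) (horizontal distance between pan_small and pan_medium below 0.06 m and contact force between pan_small and the fingers below 0.05 N and z of pan_small in the frame of pan_medium above 0.01 m).
It fails at once if a pan was pressed hard (over 35 N) on the one below (contact force between pan_medium and pan_large above 35 N or contact force between pan_small and pan_medium above 35 N).
It fails at once if the large pan was shifted more than 4 cm (distance of pan_large from where it was at the start of the episode above 0.04 m).
It fails at once if a bystander was shifted more than 3 cm or knocked over (distance of any of shaker_salt_mid, shaker_pepper_mid, sauce_bottle_mid, tub_mid, apple_mid, tape_roll_mid from where it was at the start of the episode above 0.03 m).
It also fails if it takes over 69 s, if anything falls off the work surface, if the arm or the gripper's body presses on something with over 40 N, if the wrist force passes 120 N, or if a joint passes its speed limit or range.

## Robot

A 7-joint arm with a two-finger parallel gripper is mounted at the origin on a cart in front of the work surface, level with it; the furniture and walls round the work are solid. World frame = base frame: x ahead of the robot, y to its left, z up, the work surface at z = 0. Lengths are in m, angles in rad, forces in N, time in s.
With the tool pointing down it reaches from about 0.375 to 0.925 m from the base axis. Payload 3.1 kg.
Tool frame: the origin (TCP) lies between the finger pads; the fingertips stand 19 mm ahead of it and the grasp point (between the pads) is the TCP; z points along the fingers, y is the line along which they close (so a half turn about z gives the same grasp; the last joint's range is limited). The gripper opens to 85 mm and grips with 20 to 120 N. Pads are 22 mm wide; open, the fingers measure 114 mm over their backs; the gripper's body (76 mm by 85 mm) begins 54 mm behind the grasp point. The pads swing forward as they close: fully open they stand 13 mm farther back than shut.
Start: joints at [-1.314, 0.383, 0.044, 1.598, -0.018, 1.161, -0.05], TCP at [0.226, 0.61, 0.25] pointing down, gripper open.
Joint ranges: [-2.61, 2.61], [-0.41, 2.15], [-1.48, 1.57], [0, 2.5], [-1.57, 4.71], [0.05, 1.97], [-2.85, 2.85]. Speed limits (rad/s): [2.79, 2.79, 3.14, 3.14, 3.14, 3.14, 3.14].

## Interface

Orientations are given as a unit quaternion [x, y, z, w].
In Python, from bench import move_ptp, movel, move_j, move_gripper, pause, inverse_kinematics, read_camera, camera_params, MotionError, sign_off, look_for, tip_of, read_time_s, read_qpos, read_joint_vel, read_effort, read_eef_pos, read_tcp_rot, read_ft_force, read_ft_torque, read_finger_gap, read_grasp_force gives the robot as it stands. Calls block until the motion is done:
- move_ptp(position, orientation): joint-space move of the TCP to a pose.
- movel(position, orientation=None, speed=0.15): straight line of the TCP; orientation=None keeps the orientation; speed is the mean speed in m/s.
- move_j(angles): joint-space move.
- move_gripper(opening, effort=None): finger opening in m; effort is the grip in N (None keeps the last); returns when the fingers have stopped.
- pause(seconds).
- inverse_kinematics(position, orientation): joint angles nearest the present ones, or None.
- read_camera(name): name is "scene" or "top"; returns the picture (400x640x3 uint8, red, green, blue); there is no depth.
- camera_params(name): a dict with "K" (3x3 intrinsics, pixels), "camera_from_world" (4x4, takes a point from world to camera coordinates). Camera axes: x right, y down, z forward; pixel columns grow to the right and rows downward; lengths in m; the calibration is good to about 2 mm. A picture is of the moment at which its call begins. camera_params takes no time and is no camera call.
A pose or a line that the arm cannot do raises MotionError and nothing moves.
- sign_off(): hands the job in; it is judged then, once.
Trained networks look in the newest picture that a camera, given by its name, has taken for a name from the list of things; names that differ only in an ending like _2 or _b are one class to them, and where a whole thing is asked for, a point or a joint stands for the part that bears it (a point fixed in the world has none). Each returns a list of dicts, best first, with "confidence" (0 to 1); they miss things now and then, are a little off and sometimes report something else, mostly with a low value. They report only what shows in the picture. A call takes as long as a camera call.
- look_for(camera, name): "at" ([column, row] in pixels, amid what is visible of it).
- tip_of(camera, name): "at" ([column, row] in pixels: a listed point, or the origin of a listed thing).
Readings, each from a call of its own:
- read_time_s(): time.
- read_qpos(): joint angles.
- read_joint_vel(): joint speeds.
- read_effort(): joint torques, N m.
- read_eef_pos(): TCP position.
- read_tcp_rot(): TCP orientation.
- read_ft_force(): force on the tool from outside, world axes, zero at the start.
- read_ft_torque(): the same for the moment, N m.
- read_finger_gap(): finger opening in m.
- read_grasp_force(): force on a finger pad.
Only numpy, scipy, OpenCV 4.12 (cv2) and the standard library are available. Lean on these libraries where they do the work, as an engineer would, in place of code of your own. Each camera call takes 0.05 s, during which the arm holds its last target. There are 200 camera calls.

## Working session

There is one attempt and no reset: what is moved stays moved. The work goes in short steps, each a Python script; the robot and the scene stay as the last script left them, time stands still between calls to the robot, and variables do not carry over. Pictures are saved under pics/ and viewed, at most 10 in all, crops included, and the job is handed in when it is done.

```bash
mkdir -p pics; ls
python3 - <<'E'
from bench import *
import cv2, numpy as np
for c in("scene","top"):
    im=read_camera(c); cv2.imwrite(f"pics/{c}0.png",im[:,:,::-1])
    p=camera_params(c); print(c,np.round(p["K"],1).tolist(),np.round(p["camera_from_world"],3).tolist())
    for n in["pan_large","pan_medium","pan_small","pan_medium_grip","pan_small_grip","stand_medium","stand_small"]:
        print(n,[(np.round(d["at"],1).tolist(),round(d["confidence"],2)) for d in tip_of(c,n)[:2]],[(np.round(d["at"],1).tolist(),round(d["confidence"],2)) for d in look_for(c,n)[:2]])
print(read_time_s())
E
```

```text
pics
scene [[376.8, 0.0, 318.8], [0.0, 376.8, 194.7], [0.0, 0.0, 1.0]] [[0.814, -0.58, 0.014, -0.419], [-0.244, -0.364, -0.899, 0.227], [0.527, 0.729, -0.438, 0.745], [0.0, 0.0, 0.0, 1.0]]
pan_large [([274.1, 210.4], 0.68)] []
pan_medium [([344.0, 237.6], 0.96)] [([347.0, 227.7], 0.74)]
pan_small [([436.2, 286.9], 0.81)] [([442.7, 281.1], 0.7)]
pan_medium_grip [([434.9, 288.2], 0.64), ([337.7, 188.8], 0.58)] [([346.3, 230.0], 0.84)]
pan_small_grip [] [([441.3, 282.4], 0.69)]
stand_medium [([343.5, 254.8], 0.97)] [([336.7, 254.3], 0.79)]
stand_small [([426.2, 316.5], 0.68), ([214.2, 196.2], 0.29)] []
top [[478.9, 0.0, 318.1], [0.0, 478.9, 199.5], [0.0, 0.0, 1.0]] [[0.008, -1.0, -0.001, -0.038], [-0.984, -0.008, -0.176, 0.534], [0.176, 0.002, -0.984, 1.323], [0.0, 0.0, 0.0, 1.0]]
pan_large [([349.7, 217.6], 0.24)] [([242.4, 224.0], 0.72), ([349.1, 152.5], 0.51)]
pan_medium [([352.8, 212.4], 0.55)] [([357.4, 210.9], 0.78)]
pan_small [([439.9, 206.3], 0.58), ([202.8, 269.1], 0.43)] [([451.3, 206.8], 0.9)]
pan_medium_grip [([334.7, 201.6], 0.89), ([348.2, 155.3], 0.22)] [([356.6, 212.4], 0.68)]
pan_small_grip [([428.9, 195.8], 0.71), ([197.6, 152.4], 0.53)] [([446.4, 202.3], 0.72), ([197.2, 152.9], 0.36)]
stand_medium [([348.3, 216.6], 0.59), ([326.6, 153.2], 0.35)] [([335.7, 219.8], 0.65)]
stand_small [([197.0, 154.0], 0.42)] [([426.9, 214.4], 0.6), ([451.5, 205.1], 0.59)]
1.5
```

View pics/scene0.png

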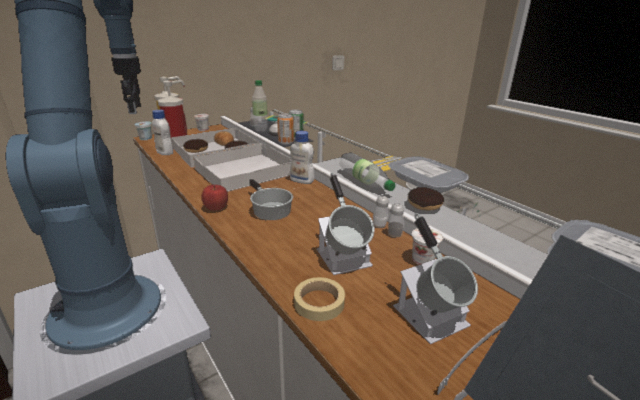

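View pics/top0.png

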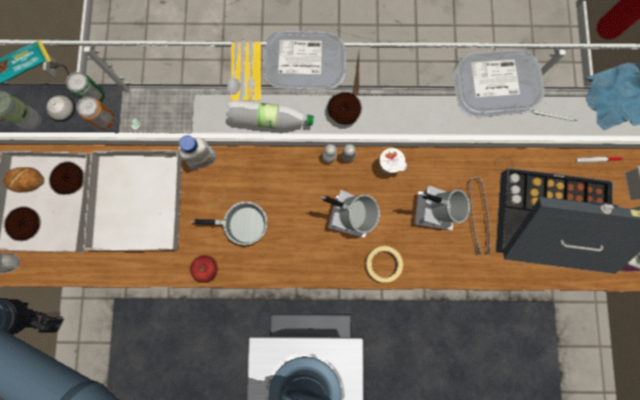

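The top view shows the large pan at (245,224) with its handle to the left. The medium pan is at about (360,213) and the small at about (455,207), both with handles up-left. I'll crop both views to pick points.

Run:
```python
import cv2
a=cv2.imread("pics/top0.png")[180:250,190:480]; cv2.imwrite("pics/topc.png",cv2.resize(a,None,fx=2.75,fy=2.75,interpolation=cv2.INTER_CUBIC))
a=cv2.imread("pics/scene0.png")[170:340,240:480]; cv2.imwrite("pics/scenec.png",cv2.resize(a,None,fx=3.3,fy=3.3,interpolation=cv2.INTER_CUBIC))
```

```text
(no output)
```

View pics/topc.png

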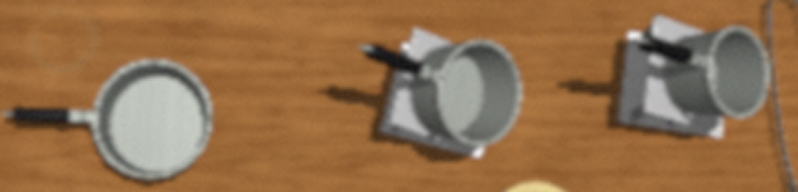

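View pics/scenec.png

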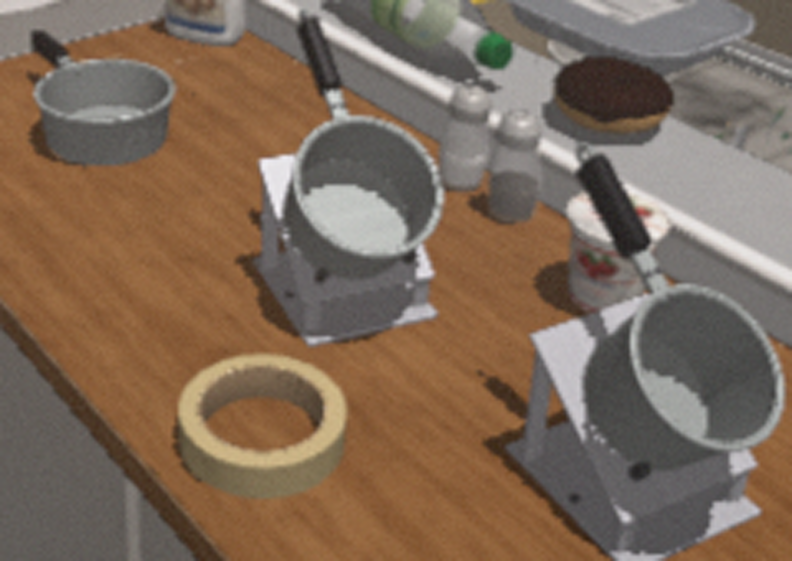

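The crops show clear rims and grips for all three pans. I'll fit poses to the rim extents and grip centres from both cameras, and draw the fit back on the pictures.

```bash
cat > fit.py <<'E'
import numpy as np, cv2
from scipy.optimize import least_squares
from scipy.spatial.transform import Rotation as R
from bench import camera_params
CP={c:camera_params(c) for c in("top","scene")}
DIM=dict(large=(.060,.048,.115,.042,.054),medium=(.051,.056,.106,.050,.047),small=(.044,.064,.099,.058,.040))
def proj(c,P):
    p=CP[c]; T=np.array(p["camera_from_world"]); q=P@T[:3,:3].T+T[:3,3]; q=q@np.array(p["K"]).T; return q[:,:2]/q[:,2:]
t=np.linspace(0,2*np.pi,361); C=np.c_[np.cos(t),np.sin(t),0*t]
def rot(yaw,tilt): return R.from_euler("z",yaw)*R.from_euler("y",-tilt)   # tilt lifts the handle
def pts(n,x,tilt):
    r,h,g,gz,_=DIM[n]; Q=rot(x[3],tilt)
    return Q.apply(C*r+[0,0,h])+x[:3], Q.apply([[g+.03,0,gz],[g-.03,0,gz]])+x[:3]
OFF=dict(top=(2.75,190,180),scene=(3.3,240,170))
# l,r,t,b rim extents, grip (far, near), crop pixels
M=dict(large=dict(top=[92,212,58,180,8,114,70,117],scene=[35,174,60,None,35,38,68,62]),
 medium=dict(top=[None,522,40,148,367,50,418,70],scene=[290,442,113,257,304,20,335,90]),
 small=dict(top=[706,770,27,117,645,42,690,57],scene=[632,783,285,450,583,157,642,252]))
def res(n,x,tilt):
    out=[]
    for c in M[n]:
        rim,gr=pts(n,x,tilt); u=proj(c,rim); g=proj(c,gr).ravel()
        pred=np.r_[u[:,0].min(),u[:,0].max(),u[:,1].min(),u[:,1].max(),g]
        s,ox,oy=OFF[c]; o=np.array([ox,ox,oy,oy,ox,oy,ox,oy])
        for k,m in enumerate(M[n][c]): out.append(0 if m is None else pred[k]-(m/s+o[k]))
    return np.array(out)
if __name__=="__main__":
    im={c:cv2.imread(f"pics/{c}0.png") for c in CP}
    for n in M:
        tilt=0 if n=="large" else np.radians(35)
        s=least_squares(lambda x:np.r_[res(n,x,tilt),(x[2]*1000 if n=="large" else 0)],[.5,{"large":.15,"medium":-.1,"small":-.4}[n],.05,1.3],loss="soft_l1")
        print(n,np.round(s.x,4),np.degrees(s.x[3]).round(1)); print(np.round(res(n,s.x,tilt),1).reshape(2,8))
        if tilt:
            s2=least_squares(lambda x:res(n,x[:4],x[4]),[*s.x,tilt],loss="soft_l1");print(" free tilt",np.round(s2.x,4),np.degrees(s2.x[4]).round(1))
E
python3 fit.py
```

```text
large [4.6770e-01 1.7310e-01 1.0000e-04 1.5512e+00] 88.9
[[ 0.5 -0.8  0.2 -2.2  1.7 -0.5  0.2 -1. ]
 [-0.2 -0.8  0.3  0.  -0.6  0.4 -2.2 -0.1]]
medium [ 0.4931 -0.1307  0.0652  1.3108] 75.1
[[ 0.  -0.3  0.4 -1.3  1.3 -0.3  0.5 -0.4]
 [ 0.5 -1.2  1.  -0.8 -0.1 -0.2 -1.8  0.2]]
 free tilt [ 0.4927 -0.1317  0.0656  1.3067  0.5942] 34.0
small [ 0.5121 -0.3797  0.0654  1.4302] 81.9
[[ 1.8 -0.1 -0.  -0.3  0.3  0.1 -0.4 -0.2]
 [ 0.  -0.4  0.2 -0.7  1.   0.5 -1.4 -0. ]]
 free tilt [ 0.5121 -0.38    0.0655  1.4285  0.6066] 34.8
```

```bash
cat > plan.py <<'E'
import numpy as np
from fit import *
L=np.array([.4677,.1731,0,1.5512]); P=dict(medium=np.array([.4931,-.1307,.0652,1.3108]),small=np.array([.5121,-.3797,.0654,1.4302]))
TILT=np.radians(35)
def tool(n,x,tilt,half=0):
    "TCP pose holding pan n by the centre of its grip"
    Q=rot(x[3],tilt); return Q.apply([DIM[n][2],0,DIM[n][3]])+x[:3], (Q*R.from_euler("x",np.pi)*R.from_euler("z",np.pi*half)).as_quat()
E
python3 - <<'E'
from plan import *
from bench import *
for n,goal in(("medium",[*L[:2],.004,L[3]-np.pi/4]),("small",[*L[:2],.008,L[3]-np.pi/2])):
    for half in(0,1):
        p,q=tool(n,P[n],TILT,half); z=rot(P[n][3],TILT).apply([0,0,1])
        g,gq=tool(n,np.array(goal),0,half)
        print(n,half,p.round(3),g.round(3))
        for nm,a,b in(("pre",p+.08*z,q),("grasp",p,q),("lift",p+[0,0,.1],q),("over",g+[0,0,.13],gq),("goal",g,gq)):
            k=inverse_kinematics(a,b); print("  ",nm,None if k is None else np.round(k,2))
E
```

```text
medium 0 [ 0.508 -0.075  0.167] [0.544 0.247 0.054]
   pre [-0.22  0.33  0.83  1.97 -0.84  1.33  0.73]
   grasp [-0.3   0.44  0.84  2.04 -0.99  1.24  0.82]
   lift [-0.66  0.47  1.33  1.98 -1.    1.5   0.76]
   over [-0.94  0.39  0.55  1.81 -0.24  1.01 -1.11]
   goal [-0.89  0.58  0.5   1.88 -0.38  0.78 -1.  ]
medium 1 [ 0.508 -0.075  0.167] [0.544 0.247 0.054]
   pre [-0.55  0.68  1.38  1.98 -1.12  1.64 -2.18]
   grasp [-0.61  0.86  1.37  2.05 -1.3   1.64 -2.11]
   lift [-0.69  0.54  1.39  1.98 -1.05  1.56 -2.34]
   over [-0.61  0.35  0.13  1.79 -0.05  1.    1.89]
   goal [-0.54  0.53  0.06  1.86 -0.04  0.76  1.88]
small 0 [ 0.519 -0.332  0.17 ] [0.567 0.171 0.066]
   pre [ 0.12  0.92  1.15  1.46 -1.07  1.88  1.18]
   grasp [ 0.03  0.97  1.14  1.58 -1.13  1.79  1.23]
   lift [ 0.03  0.82  1.15  1.51 -1.02  1.86  1.11]
   over [-0.93  0.39  0.7   1.82 -0.29  1.03 -1.71]
   goal [-0.85  0.58  0.61  1.89 -0.44  0.81 -1.6 ]
small 1 [ 0.519 -0.332  0.17 ] [0.567 0.171 0.066]
   pre [ 0.12  0.92  1.15  1.46 -1.07  1.88 -1.96]
   grasp [ 0.03  0.97  1.14  1.58 -1.13  1.79 -1.91]
   lift [ 0.03  0.82  1.15  1.51 -1.02  1.86 -2.03]
   over [-0.65  0.34  0.34  1.81 -0.13  1.02  1.3 ]
   goal [-0.61  0.52  0.3   1.88 -0.21  0.78  1.36]
```

```bash
cat > grab.py <<'E'
from plan import *
from bench import *
def grab(n):
    p,q=tool(n,P[n],TILT); z=rot(P[n][3],TILT).apply([0,0,1])
    move_gripper(.045); move_ptp(p+.10*z,q); f=read_ft_force()
    movel(p,q,.1); print("touch",np.round(np.array(read_ft_force())-f,1))
    move_gripper(0,100); print("gap",read_finger_gap(),"F",read_grasp_force(),np.round(np.array(read_ft_force())-f,1))
    movel(p+.02*z,q,.06); movel(p+.02*z+[0,0,.08],q,.1)
    print("gap",read_finger_gap(),"hang",np.round(np.array(read_ft_force())-f,1),read_eef_pos(),read_time_s())
def view(tag):
    for c in CP: cv2.imwrite(f"pics/{c}_{tag}.png",read_camera(c)[:,:,::-1])
E
python3 - <<'E'
from grab import *
grab("medium"); view("m1")
a=cv2.imread("pics/scene_m1.png")[110:310,220:480]; cv2.imwrite("pics/v5.png",cv2.resize(a,None,fx=3,fy=3))
E
```

```text
touch [-0.3 -0.2  0.5]
gap 0.012244713387095768 F 98.32393169403076 [ 1.3 -1.3  2.2]
gap 0.012085805224228417 hang [-1.  -0.5 -1.8] [ 0.50461327 -0.08522678  0.26271085] 7.7167
```

View pics/v5.png

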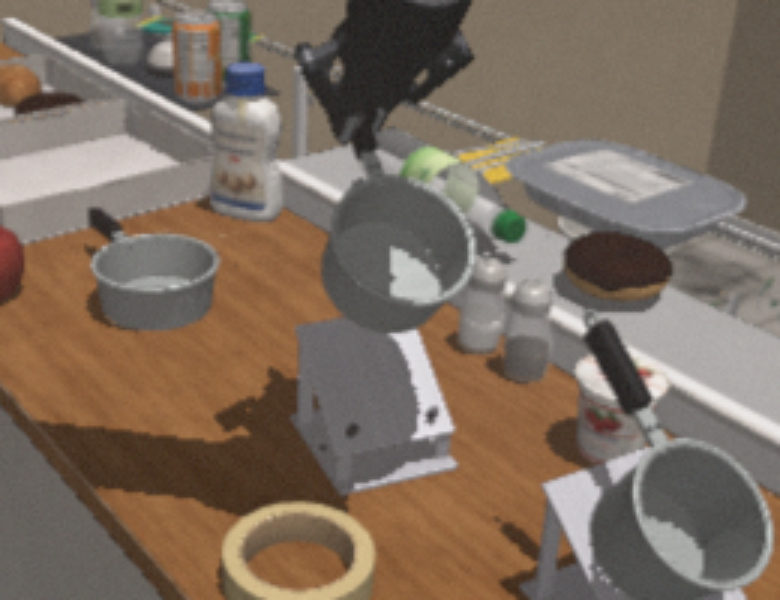

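The medium pan is held clear of its stand, with the large pan untouched at left. I'll carry it over the large pan.

Run:
```python
from grab import *
g,q=tool("medium",np.array([*L[:2],.004,L[3]-np.pi/4]),0)
move_ptp(g+[0,0,.14],q); movel(g+[0,0,.075],q,.1); pause(.2); view("m2"); print(read_ft_force(),read_eef_pos()-g,read_time_s())
a=cv2.imread("pics/scene_m2.png")[120:240,220:360]; b=cv2.imread("pics/top_m2.png")[160:280,190:330]
cv2.imwrite("pics/v6.png",cv2.resize(np.hstack([a,b]),None,fx=2.85,fy=2.85,interpolation=cv2.INTER_CUBIC))
```

```text
[-0.74323656 -0.02257252 -2.74446076] [0.00035144 0.00026228 0.07562304] 10.3417
```

View pics/v6.png

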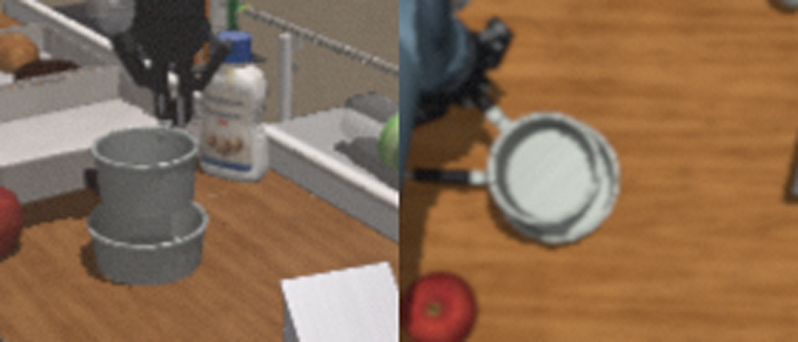

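The medium pan hangs level-looking above the large one, with its handle correctly up-left of the large handle. I'll compare the rim extents with the nominal ones.

Run:
```python
from grab import *
def ext(c,n,x):
    u=proj(c,pts(n,x,0)[0]); return np.r_[u.min(0),u.max(0)].round(1)
m=np.array([*L[:2],.0796,L[3]-np.pi/4])
S=2.85
def sc(v): return (np.array(v)/S+[220,120,220,120]).round(1)
def tp(v): return (np.array(v)/S+[50,160,50,160]).round(1)
print("order l t r b; pred, meas")
print("scene med",ext("scene","medium",m),sc([92,127,198,180]))
print("scene lrg",ext("scene","large",L),sc([87,190,207,245]))
print("top med",ext("top","medium",m),tp([487,112,603,227]))
print("top lrg",ext("top","large",L),tp([487,120,620,247]))
# profile of top image through rims, enlarged edges: right side row and bottom column
g=cv2.cvtColor(cv2.imread("pics/top_m2.png"),cv2.COLOR_BGR2GRAY)
s0=cv2.cvtColor(cv2.imread("pics/top0.png"),cv2.COLOR_BGR2GRAY)
print("top0 row224",list(enumerate(s0[224,220:272].tolist(),220)))
print("top0 col245",list(enumerate(s0[198:250,245].tolist(),198)))
print("m2 row220",list(enumerate(g[220,215:275].tolist(),215)))
print("m2 col242",list(enumerate(g[195:250,242].tolist(),195)))
```

```text
order l t r b; pred, meas
scene med [251.6 162.7 288.2 176.4] [252.3 164.6 289.5 183.2]
scene lrg [250.4 188.5 291.9 206.9] [250.5 186.7 292.6 206. ]
top med [220.9 198.9 259.3 237. ] [220.9 199.3 261.6 239.6]
top lrg [223.9 201.3 266.3 243.2] [220.9 202.1 267.5 246.7]
top0 row224 [(220, 103), (221, 115), (222, 134), (223, 165), (224, 178), (225, 161), (226, 118), (227, 98), (228, 101), (229, 127), (230, 163), (231, 184), (232, 193), (233, 193), (234, 192), (235, 192), (236, 194), (237, 195), (238, 193), (239, 192), (240, 192), (241, 193), (242, 195), (243, 192), (244, 192), (245, 195), (246, 197), (247, 194), (248, 195), (249, 195), (250, 199), (251, 198), (252, 201), (253, 199), (254, 199), (255, 198), (256, 198), (257, 199), (258, 199), (259, 200), (260, 200), (261, 198), (262, 194), (263, 166), (264, 139), (265, 141), (266, 143), (267, 121), (268, 111), (269, 109), (270, 109), (271, 111)]
top0 col245 [(198, 111), (199, 110), (200, 116), (201, 130), (202, 138), (203, 117), (204, 86), (205, 76), (206, 81), (207, 122), (208, 171), (209, 191), (210, 193), (211, 193), (212, 193), (213
[... 1129 characters left out ...]
, (272, 120), (273, 120), (274, 119)]
m2 col242 [(195, 118), (196, 115), (197, 116), (198, 118), (199, 135), (200, 147), (201, 117), (202, 84), (203, 71), (204, 78), (205, 126), (206, 179), (207, 200), (208, 200), (209, 201), (210, 202), (211, 200), (212, 198), (213, 199), (214, 205), (215, 202), (216, 202), (217, 201), (218, 200), (219, 203), (220, 203), (221, 205), (222, 203), (223, 205), (224, 205), (225, 204), (226, 203), (227, 205), (228, 202), (229, 201), (230, 201), (231, 202), (232, 203), (233, 202), (234, 204), (235, 200), (236, 191), (237, 168), (238, 129), (239, 101), (240, 89), (241, 88), (242, 107), (243, 136), (244, 124), (245, 86), (246, 69), (247, 86), (248, 111), (249, 125)]
```

Large pan confirmed within 1 mm. The medium is about 3.5 mm off in y, so I'll correct that and lower it, watching the force.

```bash
cat >> grab.py <<'E'
def lower(g,q,z0,lim=5.):
    movel(g+[0,0,z0],q,.08); pause(.2); f0=np.array(read_ft_force())
    for z in np.arange(z0-.0015,-.006,-.0015):
        movel(g+[0,0,z],q,.03); f=np.array(read_ft_force())-f0
        print(round(z*1000,1),f.round(1),end=" ")
        if f[2]>lim or np.linalg.norm(f)>15: break
    print("\ntcp",(read_eef_pos()-g)*1000,read_time_s())
E
python3 - <<'E'
from grab import *
g,q=tool("medium",np.array([*L[:2],.004,L[3]-np.pi/4]),0); g=g+[0,.0035,0]
f0=np.array(read_ft_force())
movel(g+[0,0,.075],q,.05);
movel(g+[0,0,.03],q,.06); print((np.array(read_ft_force())-f0).round(1))
lower(g,q,.012); view("m3")
a=cv2.imread("pics/scene_m3.png")[120:240,220:360]; b=cv2.imread("pics/top_m3.png")[160:280,190:330]
cv2.imwrite("pics/v7.png",cv2.resize(np.hstack([a,b]),None,fx=2.85,fy=2.85,interpolation=cv2.INTER_CUBIC))
E
```

```text
[0.7 0.2 0.6]
10.5 [ 0.4 -0.3  0. ] 9.0 [-1.1  0.9 -0.3] 7.5 [ 0.3  1.2 -1.1] 6.0 [0.5 0.1 1. ] 4.5 [-0.8 -0.1  6.6] 
tcp [0.55573123 0.20209299 5.51277757] 13.3167
```

View pics/v7.png

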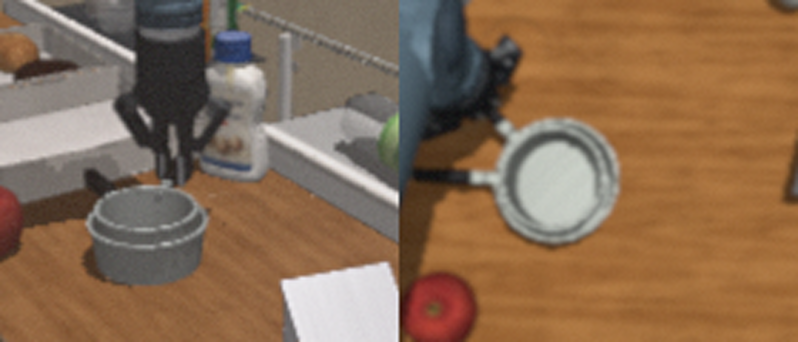

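The pan is centred in the large one with first contact about 5 mm early, perhaps from droop in the grip. I'll press a little further with the force bounded.

Run:
```python
from grab import *
g,q=tool("medium",np.array([*L[:2],.004,L[3]-np.pi/4]),0); g=g+[0,.0035,0]
f0=np.array([-.1,.2,-2.1]); 
for z in np.arange(.0038,-.002,-.0007):
    movel(g+[0,0,z],q,.02); f=np.array(read_ft_force())-f0
    print(round(z*1000,1),f.round(1),np.round(read_ft_torque(),2),end=" ")
    if f[2]>17: break
pause(.1); print((read_eef_pos()-g)*1000,read_time_s()); view("m4")
# rim fit: image profile of scene along columns
s=cv2.cvtColor(cv2.imread("pics/scene_m4.png"),cv2.COLOR_BGR2GRAY)
for c in(262,271,280): print(c,list(enumerate(s[180:220,c].tolist(),180)))
for zz in(.004,.006,.009):
    m=np.array([*L[:2],zz,0]);u=proj("scene",pts("medium",m,0)[0]); v=proj("scene",pts("large",L,0)[0])
    print(zz,[(c,[round(float(w[1]),1) for w in u if abs(w[0]-c)<.2],[round(float(w[1]),1) for w in v if abs(w[0]-c)<.2]) for c in(262,271,280)])
```

```text
3.8 [-0.5  1.  11.3] [-0.32  0.64 -0.06] 3.1 [-1.8 -0.2 12.1] [-0.41  0.8  -0.03] 2.4 [-2.9  0.5 16. ] [-0.52  1.06 -0.09] 1.7 [-1.5  0.8 11.4] [-0.17  0.63 -0.05] 1.0 [-1.7  1.2 14.8] [-0.24  0.88 -0.13] 0.3 [-2.1  0.5 17.6] [-0.38  1.07 -0.14] [2.07606804 1.18334041 3.52882864] 15.0167
262 [(180, 124), (181, 111), (182, 82), (183, 53), (184, 51), (185, 67), (186, 134), (187, 124), (188, 113), (189, 109), (190, 109), (191, 109), (192, 113), (193, 109), (194, 109), (195, 106), (196, 112), (197, 114), (198, 147), (199, 111), (200, 89), (201, 89), (202, 92), (203, 88), (204, 95), (205, 139), (206, 111), (207, 85), (208, 84), (209, 89), (210, 84), (211, 87), (212, 89), (213, 87), (214, 85), (215, 90), (216, 90), (217, 90), (218, 89), (219, 73)]
271 [(180, 117), (181, 102), (182, 100), (183, 101), (184, 111), (185, 158), (186, 133), (187, 119), (188, 114), (189, 110), (190, 112), (191, 117), (192, 114), (193, 115), (194, 113), (195, 116), (196, 112), (197, 113), (198, 116), (199, 157), (200, 112), (201, 93), (202, 97), (203, 97), (204, 92), (205, 103), (206, 154), (207, 112), (208, 87), 
[... 326 characters left out ...]
97, 118), (198, 134), (199, 103), (200, 92), (201, 98), (202, 101), (203, 102), (204, 113), (205, 137), (206, 102), (207, 85), (208, 87), (209, 97), (210, 90), (211, 93), (212, 92), (213, 90), (214, 92), (215, 93), (216, 96), (217, 92), (218, 98), (219, 99)]
0.004 [(262, [187.6, 200.7, 200.8], [189.8, 206.2, 189.8]), (271, [186.2, 186.2, 201.5], [206.8, 188.6]), (280, [187.0, 186.9, 200.1], [205.6, 189.1])]
0.006 [(262, [187.0, 200.1, 200.2], [189.8, 206.2, 189.8]), (271, [185.6, 200.8], [206.8, 188.6]), (280, [186.4, 186.3, 199.5], [205.6, 189.1])]
0.009 [(262, [186.0, 186.1, 199.2], [189.8, 206.2, 189.8]), (271, [184.7, 199.9], [206.8, 188.6]), (280, [185.5, 185.4, 198.5], [205.6, 189.1])]
```

```bash
cat > rim.py <<'E'
from grab import *
from scipy.ndimage import map_coordinates
def circ(n,x):  # x: centre of underside xyz, rx, ry small tilts
    r,h=DIM[n][:2]; return R.from_rotvec([x[3],x[4],0]).apply(C[::5]*(r-.0015)+[0,0,h])+x[:3]
def rimfit(n,tag,x0,cams=("top","scene"),fixz=None,it=4,w=3):
    x=np.array([*x0[:3],0,0.]); ims={c:cv2.cvtColor(cv2.imread(f"pics/{c}{tag}.png"),cv2.COLOR_BGR2GRAY).astype(float) for c in cams}
    for k in range(it):
        obs=[]
        for c in cams:
            u=proj(c,circ(n,x)); ctr=u.mean(0); tg=np.gradient(u,axis=0); nn=np.c_[tg[:,1],-tg[:,0]]; nn/=np.linalg.norm(nn,axis=1)[:,None]
            s=np.linspace(-w,w,int(w*10)+1)
            for i in range(len(u)):
                pr=map_coordinates(ims[c],[u[i,1]+nn[i,1]*s,u[i,0]+nn[i,0]*s],order=1); j=pr.argmax()
                if 2<j<len(s)-3 and pr[j]-max(pr[max(j-15,0)],pr[min(j+15,len(s)-1)])>12: obs.append((c,i,nn[i],u[i]+nn[i]*s[j]))
        f=lambda y:np.array([((proj(c,circ(n,y)[i:i+1])[0]-p)@m) for c,i,m,p in obs]+[(y[3])*30,(y[4])*30]+([(y[2]-fixz)*3000] if fixz is not None else []))
        sol=least_squares(f,x,loss="soft_l1",f_scale=.5); x=sol.x; w=max(1.6,w*.7)
    e=f(x)[:len(obs)]; print(n,tag,len(obs),[sum(o[0]==c for o in obs) for c in cams],"xyz mm",(x[:3]*1000).round(1),"tilt deg",np.degrees(x[3:]).round(1),"rms",np.sqrt(np.mean(e**2)).round(2)); return x
E
python3 - <<'E'
from rim import *
rimfit("large","0",L); l=rimfit("large","_m4",L)
rimfit("medium","_m2",[L[0],L[1]-.003,.079])
rimfit("medium","_m4",[L[0],L[1],.006])
E
```

```text
large 0 110 [49, 61] xyz mm [467.5 173.3   2.9] tilt deg [ 0.4 -0.2] rms 0.32
large _m4 91 [46, 45] xyz mm [466.1 171.8   3.2] tilt deg [0.3 0.3] rms 0.34
medium _m2 81 [42, 39] xyz mm [467.5 174.1  76.3] tilt deg [1.8 0.1] rms 0.3
medium _m4 90 [28, 62] xyz mm [468.8 176.6   7.6] tilt deg [-0.8  1. ] rms 0.31
```

Rim fits show the medium seated (4.5 mm above the large) but 4–5 mm toward +y. I'll ease the force, undo the y shift and release.

Run:
```python
from rim import *
g,q=tool("medium",np.array([*L[:2],.004,L[3]-np.pi/4]),0)
F=lambda:(np.array(read_ft_force())-[-.1,.2,-2.1]).round(1)
movel(g+[-.001,.0035,.0022],q,.02); print(F())
movel(g+[-.001,0,.0022],q,.02); pause(.2); print(F(),(read_eef_pos()-g)*1000)
view("m5"); rimfit("large","_m5",L); rimfit("medium","_m5",[L[0],L[1],.006])
```

```text
[2.1 0.9 9.4]
[ 0.8  3.8 10.6] [1.49460473 3.71076819 4.65601332]
large _m5 89 [42, 47] xyz mm [465.5 171.    2.8] tilt deg [-0.2  0.9] rms 0.33
medium _m5 87 [26, 61] xyz mm [469.  176.8   7.1] tilt deg [0.1 0.4] rms 0.27
```

Run:
```python
from rim import *
g,q=tool("medium",np.array([*L[:2],.004,L[3]-np.pi/4]),0)
movel(g+[0,.002,.0042],q,.02); print(np.array(read_ft_force()).round(1))
move_gripper(.038); pause(.3); print(read_grasp_force(),np.array(read_ft_force()).round(1),(read_eef_pos()-g)*1000)
movel(g+[0,0,.16],q,.12); 
p,qq=tool("small",P["small"],TILT); z=rot(P["small"][3],TILT).apply([0,0,1])
move_ptp(p+.12*z,qq); view("m6"); print(read_time_s())
l=rimfit("large","_m6",L); m=rimfit("medium","_m6",[L[0],L[1],.006])
b=cv2.imread("pics/top_m6.png")[160:280,160:440]
cv2.imwrite("pics/v8.png",cv2.resize(b,None,fx=2.85,fy=2.85,interpolation=cv2.INTER_CUBIC))
```

```text
[1.5 3.7 3.8]
0.0 [-0.1  0.1 -0.5] [-0.04882745  1.88507804  4.14816735]
20.8333
large _m6 95 [46, 49] xyz mm [466.4 170.9   2.4] tilt deg [-0.5  0.4] rms 0.38
medium _m6 92 [21, 71] xyz mm [468.4 176.    6.7] tilt deg [ 0.8 -0.4] rms 0.34
```

View pics/v8.png

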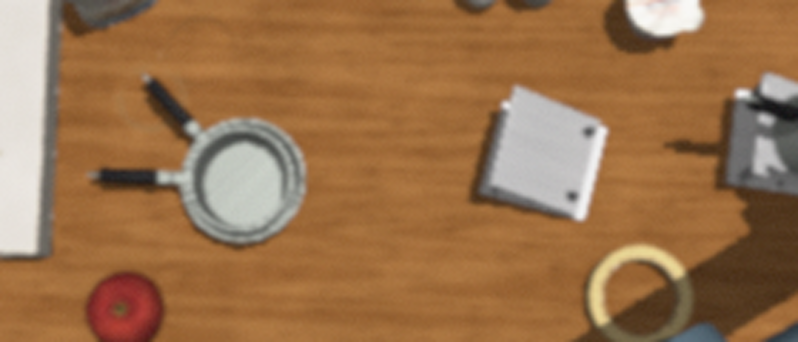

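Medium is seated, level and released: its handle, at (167,103) in the crop, is about 45° from the large one's at (125,177). Next the small pan.

Run:
```python
from rim import *
grab("small")
g,q=tool("small",np.array([.4684,.175,.008,L[3]-np.pi/2]),0)
move_ptp(g+[0,0,.16],q); movel(g+[0,0,.085],q,.1); pause(.2); print((read_eef_pos()-g)*1000,read_time_s(),np.round(read_ft_force(),1)); view("s1")
rimfit("large","_s1",L);rimfit("medium","_s1",[.468,.175,.007]); rimfit("small","_s1",[.468,.175,.093])
a=cv2.imread("pics/scene_s1.png")[120:240,220:360]; b=cv2.imread("pics/top_s1.png")[160:280,190:330]
cv2.imwrite("pics/v9.png",cv2.resize(np.hstack([a,b]),None,fx=2.85,fy=2.85,interpolation=cv2.INTER_CUBIC))
```

```text
touch [-0.2  0.3  0.6]
gap 0.011946586620956086 F 98.28318357467651 [ 1.6 -1.1  3.6]
gap 0.01215831700394277 hang [-0.7 -0.5 -0.4] [ 0.51688161 -0.34335151  0.26531161] 24.3
[ 0.66263459  0.25876455 85.99105298] 27.7833 [ 1.6 -0.7 -1.4]
large _s1 67 [24, 43] xyz mm [466.5 172.2   2. ] tilt deg [-0.2  0.8] rms 0.34
medium _s1 55 [12, 43] xyz mm [467.6 173.6   7.2] tilt deg [ 0.3 -0.4] rms 0.29
small _s1 54 [13, 41] xyz mm [470.1 174.   90.9] tilt deg [ 1.6 -0.9] rms 0.33
```

View pics/v9.png

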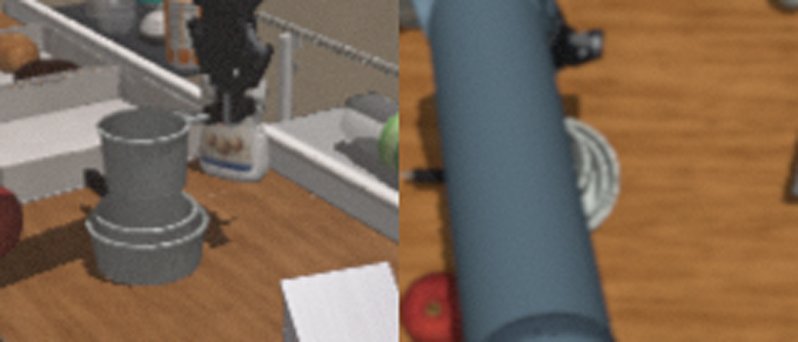

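The small pan hangs over the medium, about 2 mm too far in +x. The arm hides part of it in the top view, but the scene camera shows it clearly. I'll correct and lower.

Run:
```python
from rim import *
g,q=tool("small",np.array([.4664,.175,.008,L[3]-np.pi/2]),0)
movel(g+[0,0,.085],q,.05); movel(g+[0,0,.04],q,.06); lower(g,q,.018,6.)
pause(.1); view("s2"); l=rimfit("large","_s2",L);m=rimfit("medium","_s2",[.468,.175,.007]); s=rimfit("small","_s2",[.468,.175,.014])
```

```text
16.5 [ 0.1 -0.7 -0.6] 15.0 [ 0.6 -0.7 -0.8] 13.5 [ 0.7 -0.9 -1.7] 12.0 [-0.4 -0.5 -0.5] 10.5 [ 0.2 -0.8 -0.8] 9.0 [-0.1 -1.4 -0.7] 7.5 [ 0.5 -0.9 -1.3] 6.0 [ 0.  -0.5 -0.2] 4.5 [-0.3 -1.6  5.7] 3.0 [-0.2 -0.3 10. ] 
tcp [1.02119293 0.13658434 4.94997561] 32.1583
large _s2 63 [22, 41] xyz mm [466.6 172.2   2.5] tilt deg [0.1 0.5] rms 0.31
medium _s2 47 [5, 42] xyz mm [465.9 172.    7. ] tilt deg [-0.4  0.3] rms 0.22
small _s2 50 [8, 42] xyz mm [466.6 170.   11.9] tilt deg [-0.3  0.2] rms 0.27
```

Contact came at the same height as before, and the fit puts the small 4.9 mm above the medium and level. A slight press to settle it, then ease and release.

Run:
```python
from rim import *
g,q=tool("small",np.array([.4664,.175,.008,L[3]-np.pi/2]),0)
movel(g+[0,0,.0015],q,.02); pause(.1); print(np.round(read_ft_force(),1),(read_eef_pos()-g)*1000)
movel(g+[.001,0,.0042],q,.02); pause(.1); print(np.round(read_ft_force(),1))
move_gripper(.038); pause(.3); print(read_grasp_force(),np.round(read_ft_force(),1))
movel(g+[0,0,.16],q,.12)
move_j([-1.314,.383,.044,1.598,-.018,1.161,-.05]); view("s3"); print(read_time_s())
l=rimfit("large","_s3",L);m=rimfit("medium","_s3",[.468,.175,.007]); s=rimfit("small","_s3",[.468,.175,.012])
a=cv2.imread("pics/scene_s3.png")[120:240,220:360]; b=cv2.imread("pics/top_s3.png")[160:280,190:330]
cv2.imwrite("pics/v10.png",cv2.resize(np.hstack([a,b]),None,fx=2.85,fy=2.85,interpolation=cv2.INTER_CUBIC))
```

```text
[-1.1 -0.6  9.4] [ 2.06413353 -0.02331114  3.92210737]
[ 0.8 -0.1  3. ]
0.0 [-0.   0.4 -0.8]
37.3083
large _s3 84 [34, 50] xyz mm [466.8 173.    3.6] tilt deg [1.1 0.1] rms 0.34
medium _s3 73 [11, 62] xyz mm [468.6 176.1  12. ] tilt deg [ 4.7 -2.6] rms 0.35
small _s3 62 [1, 61] xyz mm [466.8 172.1  11.5] tilt deg [ 0.2 -0.4] rms 0.31
```

View pics/v10.png

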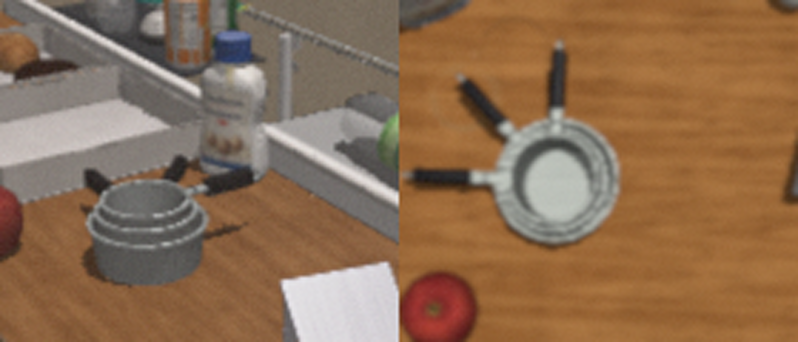

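The picture shows all three pans nested and level, with handles fanned at about 45° steps: (440,177), (485,105) and (558,85). The odd medium tilt in this fit comes from locking on to a neighbouring rim: the small pan, which stands on the medium, fits level at the right height. Handing in.

```bash
python3 -c "
from bench import *
print(sign_off())"
```

```text
the job is handed in; nothing more can be done
None
```

The job is handed in at about 37 s of the 69 s allowed: the small pan sits in the medium and the medium in the large, level and let go, handles fanned about 45° apart; sign-off returned no verdict.

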